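Unlatch and open the gear pen of the sieve basket

TASK

Two low wooden gear pens stand on the coffee corner, each with a gate held shut by a latch bar that lies in a catch. Open the pen in which the red clamp grips the sieve basket: lift the latch bar out of its catch by its upright thumb lever, then swing the gate out towards the robot until it stands about square to the pen's front, and let go. Leave the other pen shut and its latch alone.

Things in the scene. Friction and masses are not known exactly. Their poses are not given: they have to be found in the camera images.
- pen_lever (a point): Centre of the basket pen's thumb lever: upright steel paddle 10 mm thick (x, across gate), 28 wide (y, along gate), top 17 above this point; 135 above the surface when down. One piece with the latch bar (top 28 lower) that runs along the gate's top, pinned to the gate 95 mm nearer the hinge and 33 lower; falls by its own weight (about 120 g). Raised 15 to 40 mm it clears the catch.
- pen_hinge (a point): Point on the upright hinge axis of that gate, at lever height (135 mm), fixed to the pen. x points into the pen, square to the shut gate; y along the shut gate from latch to hinge; z up. Gate 12 mm thick, 90 high, 176 long from the axis; the lever is 120 from the axis. Pen 200 x 222 mm, posts up to 108 high; the basket with its red clamp is inside.
- pen_gate (a joint): Angle of that gate, rad: 0 shut, grows as it swings out of the pen to the pen's -x (clockwise from above), stop at 1.8. The stiff hinge (0.08 N m) keeps it where left. Two steel cheeks on the catch post hold the bar's end, so the gate is blocked unless the lever is up; keep it raised until the gate has opened 0.2 rad, later it may drop.
- other_lever (a point): The same point on the thumb lever of the other pen, of equal make, which holds the white cup and must stay shut and latched.

How it is judged:
On the way, in this order (a step that is already met when the one before it is completed fails the run):
1. the thumb lever has been raised at least 8 mm, lifting the bar out of the catch (height (world z) of pen_lever above 0.143 m), for 0.1 s.
2. the gate has swung open by at least 60 degrees (value of joint pen_gate above 1.05 rad), for 0.2 s.
At the end, for the whole second after the job is handed in: The gate of the pen with the clamped sieve basket stands at rest, open by at least 60 degrees, its latch bar let go and dropped level again (within 5 mm); the other pen is still shut and latched (value of joint pen_gate above 1.05 rad and height (world z) of pen_lever below 0.14 m and velocity of joint pen_gate between -0.05 and 0.05 rad/s); the robot touches nothing.
It fails at once if the other pen's thumb lever or gate is moved (lever more than 15 mm from where it was) (distance of other_lever from where it was at the start of the episode above 0.015 m).
It also fails if it takes over 42 s, if anything falls off the work surface, if the arm or the gripper's body presses on something with over 40 N, if the wrist force passes 120 N, or if a joint passes its speed limit or range.

ROBOT

A 6-joint arm with a two-finger parallel gripper is mounted at the origin on the work surface. World frame = base frame: x ahead of the robot, y to its left, z up, the work surface at z = 0. Lengths are in m, angles in rad, forces in N, time in s.
With the tool pointing down it reaches from about 0.225 to 0.875 m from the base axis. Payload 3.4 kg.
Tool frame: the origin (TCP) lies where the fingers leave the gripper's body, on its centre line; the fingertips stand 73 mm ahead of it and the grasp point (between the pads) lies 54 mm ahead of it; x points along the fingers, y is the direction in which the jaws open and shut, and the axes are right-handed (so a half turn about x gives the same grasp; the last joint's range is limited). The gripper opens to 85 mm and grips with 20 to 120 N. Pads are 22 mm wide; open, the fingers measure 114 mm over their backs; the gripper's body (76 mm by 85 mm) begins 54 mm behind the grasp point. The pads swing forward as they close: fully open they stand 13 mm farther back than shut.
Start: joints at [-1.229, 0.276, 1.505, -0, 1.361, -0.121], TCP at [0.257, -0.515, 0.304] pointing down, gripper open.
Joint ranges: [-2.89, 2.89], [-0.75, 2.08], [0.22, 2.7], [-1.18, 4.32], [0.11, 2.71], [-2.7, 2.7]. Speed limits (rad/s): [2.57, 2.57, 3.14, 3.14, 3.14, 3.14].

INTERFACE

Orientations are given as a unit quaternion [w, x, y, z].
In Python, from rig import manip gives the robot as it stands.
- The arm moves only by the tool play_rows, never from a script. Its argument "steps" is a list of rows, each a list of 5 numbers: the closure, from 0 (fully open) to 1 (shut), then the shift along the tool's x, y, z as a fraction of full scale, then the turn about the tool's x as a fraction of full scale. In form: [[grip, tx, ty, tz, twist], ...]. A call has 1 to 20 rows; each row shifts and turns the commanded pose from where the row before left it, along the tool's axes as they then stand; what a row does not reach is not made up. Full scale, the value 1, is 0.03 m for a shift and 6 degrees for a turn. A row lasts 1/10 s, in which the tool goes at most 50 mm and 8.59 degrees, less where a joint would pass 70% of its speed; a pose out of reach is approached as far as the arm can. A call with a number of a shift or a turn outside -1 to 1 is refused whole. A call with a gripper value outside its range is refused whole. The fingers move at their own pace and stop on an object; "newtons" is the grip in N (left out, the last holds). Time passes only in rows, so rows that do not move let the fingers close. It gives the time, the measured TCP pose, the force and the opening at its end, in the units of the state.
- manip.get_state(): the state, without advancing time (a new reading comes with each control period).
- manip.get_image(name): name is "scene" or "top"; returns (picture, depth): 384x512x3 uint8, red, green, blue; 384x512 float32, m along the optical axis (not along the pixel's ray), 0 where there is no reading.
- manip.camera_model(name): a dict with "mtx" (3x3 intrinsics, pixels), "k1" (the pictures are not rectified: a ray, as slopes to the right and down, at radius r is drawn at 1 + k1 r^2 times it, then the intrinsics apply), "R" (3x3) and "t" (3): a world point X has camera coordinates R X + t. Camera axes: x right, y down, z forward; pixel columns grow to the right and rows downward; lengths in m; the calibration is good to about 2 mm. A picture is of the moment at which its call begins. camera_model takes no time and is no camera call.
- manip.sign_off(): hands the job in, once; it reports no verdict.
Trained networks look in the newest picture that a camera, given by its name, has taken for a name from the list of things; names that differ only in an ending like _2 or _b are one class to them, and where a whole thing is asked for, a point or a joint stands for the part that bears it (a point fixed in the world has none). Each returns a list of dicts, best first, with "conf" (0 to 1); they miss things now and then, are a little off and sometimes report something else, mostly with a low value. They report only what shows in the picture. A call takes as long as a camera call.
- manip.regions_of(camera, query): "mask" (384x512 bool, what is visible of it).
- manip.mark_of(camera, query): "location" ([x, y, z] in m, in the coordinates of the camera as it stood for that picture, good to about 4 mm: a listed point, or the origin of a listed thing).
The state is a dict: "clock": time; "qpos": joint angles; "qd": joint speeds; "effort": joint torques, N m; "position": TCP position; "ee_rot": TCP orientation; "contact_force": force on the tool from outside, world axes, zero at the start; "moment": the same for the moment, N m; "width": finger opening in m.
Only numpy, scipy, OpenCV 4.12 (cv2) and the standard library are available. Lean on these libraries where they do the work, as an engineer would, in place of code of your own. Each camera call takes 0.05 s, during which the arm holds its last target.

## Working session

There is one attempt and no reset: what is moved stays moved. The work goes in short steps, Python scripts to look and compute and a tool call to move; the robot and the scene stay as the last step left them, time stands still between calls to the robot, and variables do not carry over. Pictures are saved under pics/ and viewed, and the job is handed in when it is done.

Besides the shell and the picture viewer there is one more tool, called after ">>>" as name(argument=value, ...) on one line, values as JSON. play_rows: Moves the arm, as the interface text tells. Its arguments: {"type":"object","properties":{"steps":{"type":"array","items":{"type":"array","items":{"type":"number"}}},"newtons":{"type":"number"}},"required":["steps"]}

```bash
mkdir -p pics; ls
cat > h.py <<'E'
import numpy as np, cv2
from rig import manip
def w(cam,p):
    m=manip.camera_model(cam); return np.array(m["R"]).T@(np.array(p)-np.array(m["t"]))
def shot(cam,name,s=1.5):
    im,d=manip.get_image(cam)
    cv2.imwrite(f"pics/{name}.png",cv2.resize(im[:,:,::-1],None,fx=s,fy=s)); return im,d
def cloud(cam,d):
    m=manip.camera_model(cam);K=np.array(m["mtx"])
    v,u=np.mgrid[0:384,0:512]
    pts=np.stack([u.ravel(),v.ravel()],1).astype(np.float64)
    # radial: x_d = x(1+k1 r^2)
    n=cv2.undistortPoints(pts[:,None],K,np.array([m["k1"],0,0,0,0.]))[:,0]
    P=np.c_[n,np.ones(len(n))]*d.ravel()[:,None]
    return ((P-np.array(m["t"]))@np.array(m["R"])).reshape(384,512,3)
E
python3 - <<'E'
from h import *
for c in("scene","top"):
    im,d=shot(c,c+"0"); np.save(c+"_d.npy",d)
    for q in("pen_lever","pen_hinge","other_lever"):
        for r in manip.mark_of(c,q)[:4]: print(c,q,round(r["conf"],2),w(c,r["location"]).round(4))
s=manip.get_state();print(s["clock"],s["position"],s["ee_rot"],s["width"])
E
```

```text
pics
scene pen_lever 0.97 [0.6262 0.1545 0.1323]
scene pen_hinge 0.89 [0.6176 0.2771 0.1326]
scene other_lever 0.58 [ 0.559  -0.2281  0.1365]
top pen_lever 0.87 [0.6287 0.16   0.1375]
top pen_hinge 0.88 [0.6183 0.2782 0.1374]
top other_lever 0.75 [ 0.5613 -0.2304  0.1388]
0.4 [ 0.25669469 -0.51450119  0.30381631] [-0.16212757 -0.6882493  -0.16220835  0.6882703 ] 0.08554166012480433
```

View pics/scene0.png

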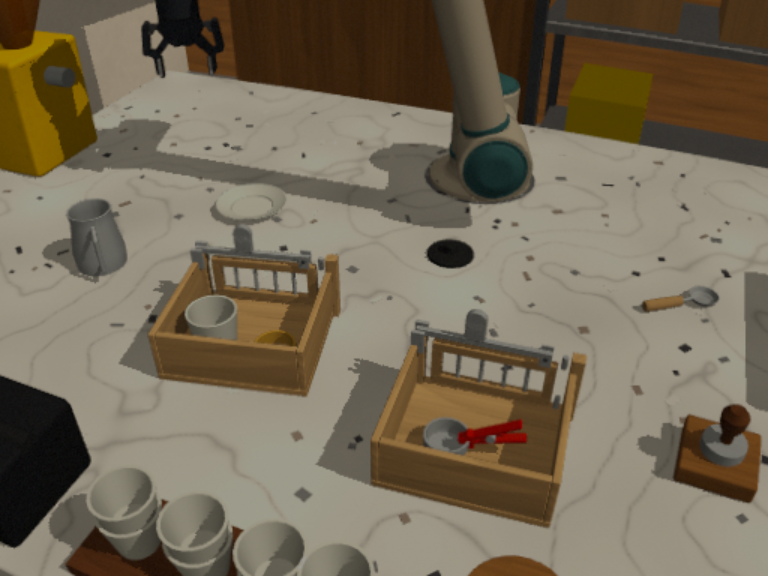

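View pics/top0.png

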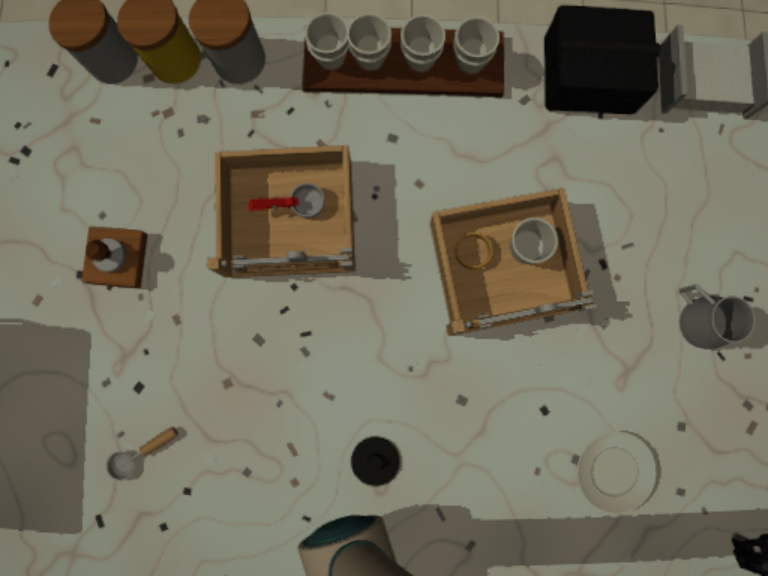

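The basket with the red clamp is in the left pen: scene view (480,430), top view (290,200). Its lever is at (476,325) in the scene view and (297,257) in the top view. The cup is in the other pen, so the network's reports match the pictures. Next I'll refine the lever and gate line using depth.

Run:
```python
from h import *
from scipy.spatial.transform import Rotation as Ro
for c in("scene","top"):
    P=cloud(c,np.load(c+"_d.npy"))
    x,y,z=P[...,0],P[...,1],P[...,2]
    m=(abs(x-.625)<.06)&(abs(y-.157)<.05)&(z>.118)&(z<.17)
    Q=P[m]; print(c,len(Q),Q.min(0).round(4),Q.max(0).round(4),np.median(Q,0).round(4))
    # bar
    m=(abs(x-.625)<.05)&(y>0.03)&(y<.27)&(z>.098)&(z<.112)
    Q=P[m]
    for y0 in np.arange(.04,.27,.025):
        k=Q[abs(Q[:,1]-y0)<.0125]
        if len(k): print("  y%.3f n%d x %.4f..%.4f med %.4f zmax %.4f"%(y0,len(k),k[:,0].min(),k[:,0].max(),np.median(k[:,0]),k[:,2].max()))
s=manip.get_state()
q=s["ee_rot"];print(Ro.from_quat(q,scalar_first=True).as_matrix().round(3))
print(s["qpos"],s["contact_force"])
```

```text
scene 232 [0.6223 0.1449 0.118 ] [0.6367 0.1733 0.1546] [0.632  0.16   0.1383]
  y0.065 n12 x 0.6231..0.6483 med 0.6266 zmax 0.1099
  y0.090 n130 x 0.6169..0.6492 med 0.6361 zmax 0.1106
  y0.115 n72 x 0.6264..0.6372 med 0.6338 zmax 0.1101
  y0.140 n71 x 0.6235..0.6354 med 0.6326 zmax 0.1114
  y0.165 n65 x 0.6223..0.6354 med 0.6310 zmax 0.1119
  y0.190 n77 x 0.6194..0.6326 med 0.6283 zmax 0.1097
  y0.215 n74 x 0.6201..0.6302 med 0.6271 zmax 0.1102
  y0.240 n92 x 0.6110..0.6334 med 0.6254 zmax 0.1116
  y0.265 n51 x 0.6111..0.6350 med 0.6276 zmax 0.1120
top 86 [0.6238 0.1434 0.1194] [0.6348 0.1716 0.156 ] [0.6274 0.1555 0.1483]
  y0.065 n12 x 0.6220..0.6460 med 0.6271 zmax 0.1108
  y0.090 n71 x 0.6206..0.6487 med 0.6335 zmax 0.1118
  y0.115 n44 x 0.6278..0.6360 med 0.6319 zmax 0.1118
  y0.140 n27 x 0.6259..0.6352 med 0.6302 zmax 0.1114
  y0.165 n11 x 0.6244..0.6316 med 0.6248 zmax 0.1105
  y0.190 n36 x 0.6224..0.6316 med 0.6263 zmax 0.1117
  y0.215 n41 x 0.6207..0.6288 med 0.6240 zmax 0.1118
  y0.240 n50 x 0.6133..0.6321 med 0.6228 zmax 0.1117
  y0.265 n25 x 0.6131..0.6315 med 0.6246 zmax 0.1118
[[-0.     0.446 -0.895]
 [ 0.    -0.895 -0.446]
 [-1.    -0.     0.   ]]
[-1.22899937e+00  2.75986407e-01  1.50505625e+00 -1.73212506e-05
  1.36066682e+00 -1.20998812e-01] [-0.65443124 -0.35333906 -0.35677094]
```

```bash
cat >> h.py <<'E'
def axes(phi):
    y=np.array([np.cos(phi),np.sin(phi),0]);x=np.array([0,0,-1.]);return np.stack([x,y,np.cross(x,y)],1)
def phi_now():
    from scipy.spatial.transform import Rotation as Ro
    R=Ro.from_quat(manip.get_state()["ee_rot"],scalar_first=True).as_matrix();return np.arctan2(R[1,1],R[0,1])
def rows(p,phi,way,g,nd=2):
    """way: list of (pos,phi). returns rounded rows, error-feedback on rounding"""
    out=[];p=np.array(p,float)
    for q,f in way:
        t=np.round(axes(phi).T@(np.array(q)-p)/.03,nd);tw=round(np.degrees(phi-f)/6,nd)
        out.append([g,*[float(a)+0. for a in t],float(tw)])
        p=p+axes(phi)@t*.03;phi=phi-np.radians(tw*6)
    return out,p,phi
E
python3 - <<'E'
from h import *
s=manip.get_state();p=np.array(s["position"]);f=phi_now()
tgt=np.array([.6285,.158,.265]);tf=np.radians(4.4)
n=28
o,p2,f2=rows(p,f,[(p+(tgt-p)*(i+1)/n,f+(tf-f)*(i+1)/n) for i in range(n)],0)
print(p,np.degrees(f),p2,np.degrees(f2));print(o[:14]);print(o[14:])
E
```

```text
[ 0.25669469 -0.51450119  0.30381631] -63.48354838132265 [0.62838163 0.15796162 0.26511631] 4.376451618677379
[[0, 0.05, -0.52, -0.75, -0.4], [0, 0.04, -0.49, -0.78, -0.41], [0, 0.05, -0.45, -0.79, -0.4], [0, 0.04, -0.42, -0.82, -0.41], [0, 0.05, -0.38, -0.83, -0.4], [0, 0.05, -0.35, -0.84, -0.4], [0, 0.04, -0.31, -0.86, -0.41], [0, 0.05, -0.28, -0.87, -0.4], [0, 0.05, -0.24, -0.89, -0.41], [0, 0.04, -0.2, -0.89, -0.4], [0, 0.05, -0.16, -0.9, -0.4], [0, 0.04, -0.13, -0.91, -0.41], [0, 0.05, -0.09, -0.91, -0.4], [0, 0.05, -0.05, -0.91, -0.41]]
[[0, 0.04, -0.01, -0.91, -0.4], [0, 0.05, 0.03, -0.92, -0.41], [0, 0.05, 0.07, -0.91, -0.4], [0, 0.04, 0.11, -0.91, -0.4], [0, 0.05, 0.14, -0.9, -0.41], [0, 0.04, 0.18, -0.9, -0.4], [0, 0.05, 0.22, -0.89, -0.41], [0, 0.05, 0.26, -0.87, -0.4], [0, 0.04, 0.3, -0.87, -0.4], [0, 0.05, 0.33, -0.85, -0.41], [0, 0.05, 0.37, -0.84, -0.4], [0, 0.04, 0.4, -0.82, -0.41], [0, 0.05, 0.43, -0.81, -0.4], [0, 0.04, 0.47, -0.78, -0.4]]
```

>>> play_rows(steps=[[0,0.05,-0.52,-0.75,-0.4],[0,0.04,-0.49,-0.78,-0.41],[0,0.05,-0.45,-0.79,-0.4],[0,0.04,-0.42,-0.82,-0.41],[0,0.05,-0.38,-0.83,-0.4],[0,0.05,-0.35,-0.84,-0.4],[0,0.04,-0.31,-0.86,-0.41],[0,0.05,-0.28,-0.87,-0.4],[0,0.05,-0.24,-0.89,-0.41],[0,0.04,-0.2,-0.89,-0.4],[0,0.05,-0.16,-0.9,-0.4],[0,0.04,-0.13,-0.91,-0.41],[0,0.05,-0.09,-0.91,-0.4],[0,0.05,-0.05,-0.91,-0.41]])

```text
clock: 1.8
position: [0.443, -0.1772, 0.2845]
ee_rot: [0.357, 0.611, 0.356, -0.611]
contact_force: [1.0, 0.5, 0.2]
width: 0.0855
```

>>> play_rows(steps=[[0,0.04,-0.01,-0.91,-0.4],[0,0.05,0.03,-0.92,-0.41],[0,0.05,0.07,-0.91,-0.4],[0,0.04,0.11,-0.91,-0.4],[0,0.05,0.14,-0.9,-0.41],[0,0.04,0.18,-0.9,-0.4],[0,0.05,0.22,-0.89,-0.41],[0,0.05,0.26,-0.87,-0.4],[0,0.04,0.3,-0.87,-0.4],[0,0.05,0.33,-0.85,-0.41],[0,0.05,0.37,-0.84,-0.4],[0,0.04,0.4,-0.82,-0.41],[0,0.05,0.43,-0.81,-0.4],[0,0.04,0.47,-0.78,-0.4],[0,0,0,0,0],[0,0,0,0,0]])

```text
clock: 3.4
position: [0.6283, 0.1582, 0.2647]
ee_rot: [0.519, 0.48, 0.519, -0.481]
contact_force: [-0.6, -0.2, 0.2]
width: 0.0858
```

Run:
```python
from h import *
shot("scene","s1")
s=manip.get_state();p=np.array(s["position"]);f=phi_now();print(s["clock"],p,np.degrees(f),s["qpos"])
for r in manip.mark_of("scene","pen_lever")[:2]: print(r["conf"],w("scene",r["location"]).round(4))
```

```text
3.45 [0.62802058 0.15757554 0.26493973] 4.374625873511941 [ 1.38777138e-01  4.06879562e-01  1.40261609e+00 -7.57209886e-04
  1.33312433e+00  6.26037779e-02]
0.59 [0.6311 0.1552 0.1317]
```

View pics/s1.png

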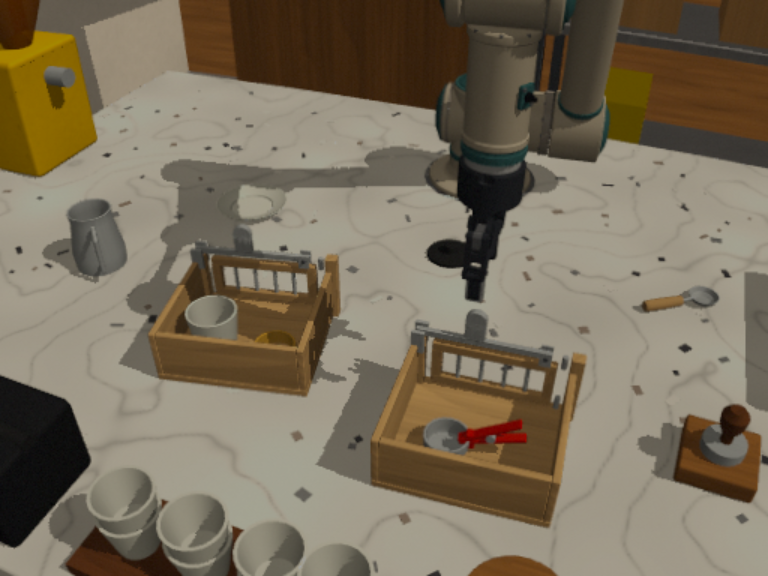

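The fingers are over the lever, at (476,290), and straddle it across the gate. I'll go down and grip.

>>> play_rows(steps=[[0,0.5,0,0,0],[0,0.5,0,0,0],[0,0.5,0,0,0],[0,0.5,0,0,0],[0,0.5,0,0,0],[0,0,0,0,0],[0,0,0,0,0],[0.6,0,0,0,0],[0.6,0,0,0,0],[0.6,0,0,0,0],[1,0,0,0,0],[1,0,0,0,0],[1,0,0,0,0],[1,0,0,0,0],[1,0,0,0,0],[1,0,0,0,0],[1,0,0,0,0],[1,0,0,0,0]], newtons=30)

```text
clock: 5.3
position: [0.6282, 0.1579, 0.1904]
ee_rot: [0.519, 0.48, 0.519, -0.481]
contact_force: [-2.5, -0.4, 3.4]
width: 0.0098
```

Run:
```python
from h import *
shot("scene","s2")
s=manip.get_state();p=np.array(s["position"]);f=phi_now();print(s["clock"],p,np.degrees(f),s["width"],s["contact_force"],s["moment"])
```

```text
5.35 [0.62823902 0.15795353 0.19037089] 4.378998362616285 0.009643834839598065 [-2.77306295 -0.51701179  4.35853198] [ 0.03368258  0.28000584 -0.04661021]
```

View pics/s2.png

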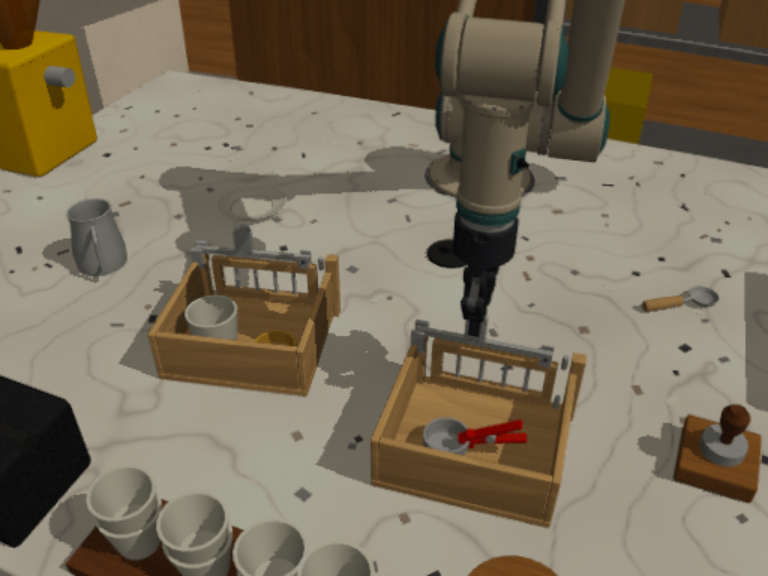

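The lever is gripped (width 9.6 mm, forces small) and the bar is still in its catch. I'll lift along the arc about the bar's pin.

>>> play_rows(steps=[[1,-0.1,0,-0.04,0],[1,-0.1,0,-0.04,0],[1,-0.1,0,-0.04,0],[1,-0.1,0,-0.05,0],[1,-0.1,0,-0.05,0],[1,-0.1,0,-0.06,0],[1,-0.1,0,-0.06,0],[1,-0.1,0,-0.06,0],[1,0,0,0,0],[1,0,0,0,0],[1,0,0,0,0]])

```text
clock: 6.45
position: [0.6272, 0.1705, 0.2143]
ee_rot: [0.518, 0.481, 0.519, -0.48]
contact_force: [-1.8, 3.0, -5.0]
width: 0.0095
```

Run:
```python
from h import *
shot("scene","s3")
s=manip.get_state();p=np.array(s["position"]);f=phi_now();print(s["clock"],p,np.degrees(f),s["width"],s["contact_force"],s["moment"])
for r in manip.mark_of("scene","pen_lever")[:2]: print(r["conf"],w("scene",r["location"]).round(4))
# swing rows: circle about hinge
H=np.array([.619,.2775]);e=np.radians
P=p.copy(); way=[]
th=0
d0=P[:2]-H
tot=85;steps=[1,2]+[3]*26+[2,1,1,0,0]
for k in steps:
    th+=k;a=-e(th);R=np.array([[np.cos(a),-np.sin(a)],[np.sin(a),np.cos(a)]])
    way.append((np.r_[H+R@d0,P[2]],f+a))
o,p2,f2=rows(P,f,way,1);print(th,np.hypot(*d0),p2,np.degrees(f2))
for i in range(0,len(o),17):print(o[i:i+17])
```

```text
6.5 [0.62725912 0.1704407  0.21425205] 4.36749829389059 0.00946686297327456 [-0.33409152  2.31814556 -5.86297441] [ 0.35022015  0.19947832 -0.04653025]
0.64 [0.6278 0.1653 0.1574]
85 0.10737740521095587 [0.51308374 0.26003137 0.21425205] -80.65250170610943
[[1, 0.0, -0.06, 0.0, 0.17], [1, 0.0, -0.13, 0.0, 0.33], [1, 0.0, -0.18, -0.01, 0.5], [1, 0.0, -0.19, 0.0, 0.5], [1, 0.0, -0.19, -0.01, 0.5], [1, 0.0, -0.19, 0.0, 0.5], [1, 0.0, -0.18, -0.01, 0.5], [1, 0.0, -0.19, 0.0, 0.5], [1, 0.0, -0.19, -0.01, 0.5], [1, 0.0, -0.19, 0.0, 0.5], [1, 0.0, -0.18, -0.01, 0.5], [1, 0.0, -0.19, 0.0, 0.5], [1, 0.0, -0.19, 0.0, 0.5], [1, 0.0, -0.18, -0.01, 0.5], [1, 0.0, -0.19, 0.0, 0.5], [1, 0.0, -0.19, -0.01, 0.5], [1, 0.0, -0.19, 0.0, 0.5]]
[[1, 0.0, -0.18, -0.01, 0.5], [1, 0.0, -0.19, 0.0, 0.5], [1, 0.0, -0.19, -0.01, 0.5], [1, 0.0, -0.19, 0.0, 0.5], [1, 0.0, -0.18, -0.01, 0.5], [1, 0.0, -0.19, 0.0, 0.5], [1, 0.0, -0.19, -0.01, 0.5], [1, 0.0, -0.19, 0.0, 0.5], [1, 0.0, -0.18, -0.01, 0.5], [1, 0.0, -0.19, 0.0, 0.5], [1, 0.0, -0.19, -0.01, 0.5], [1, 0.0, -0.12, 0.0, 0.33], [1, 0.0, -0.06, 0.0, 0.17], [1, 0.0, -0.07, 0.0, 0.17], [1, 0.0, 0.0, 0.0, -0.0], [1, 0.0, 0.0, 0.0, -0.0]]
```

View pics/s3.png

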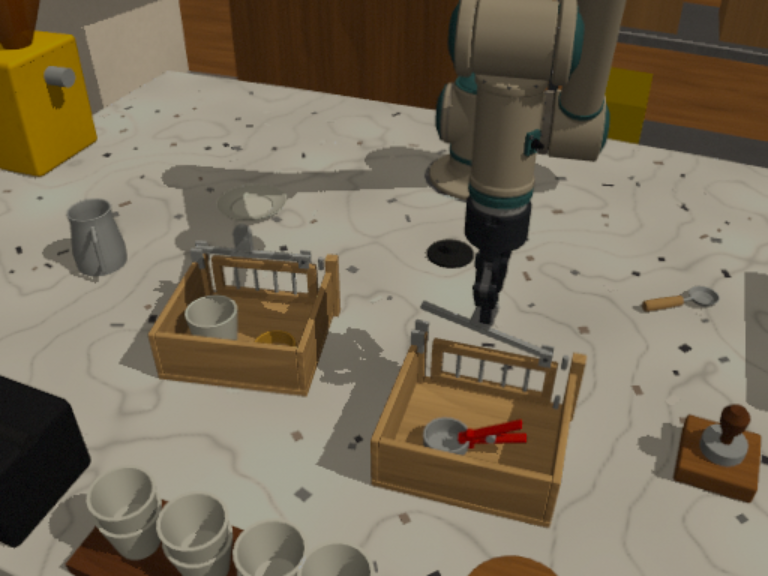

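The bar's latch end at (425,305) is clear of the catch post at (420,325), and the lever is at about z = 0.158. I'll swing the gate and check partway.

>>> play_rows(steps=[[1,0.0,-0.06,0.0,0.17],[1,0.0,-0.13,0.0,0.33],[1,0.0,-0.18,-0.01,0.5],[1,0.0,-0.19,0.0,0.5],[1,0.0,-0.19,-0.01,0.5],[1,0.0,-0.19,0.0,0.5],[1,0.0,-0.18,-0.01,0.5],[1,0.0,-0.19,0.0,0.5],[1,0.0,-0.19,-0.01,0.5],[1,0.0,-0.19,0.0,0.5]])

```text
clock: 7.55
position: [0.578, 0.1784, 0.2143]
ee_rot: [0.391, 0.589, 0.392, -0.588]
contact_force: [0.1, 3.9, -6.5]
width: 0.0099
```

Run:
```python
from h import *
shot("scene","s4")
s=manip.get_state();p=np.array(s["position"]);f=phi_now();print(s["clock"],p,np.degrees(f),s["width"],s["contact_force"],s["moment"])
```

```text
7.6 [0.57720459 0.17871018 0.21432529] -22.854715021326793 0.009682785980899292 [ 0.31025926  4.20343598 -6.67539067] [ 0.44889305 -0.17775768 -0.10232197]
```

View pics/s4.png

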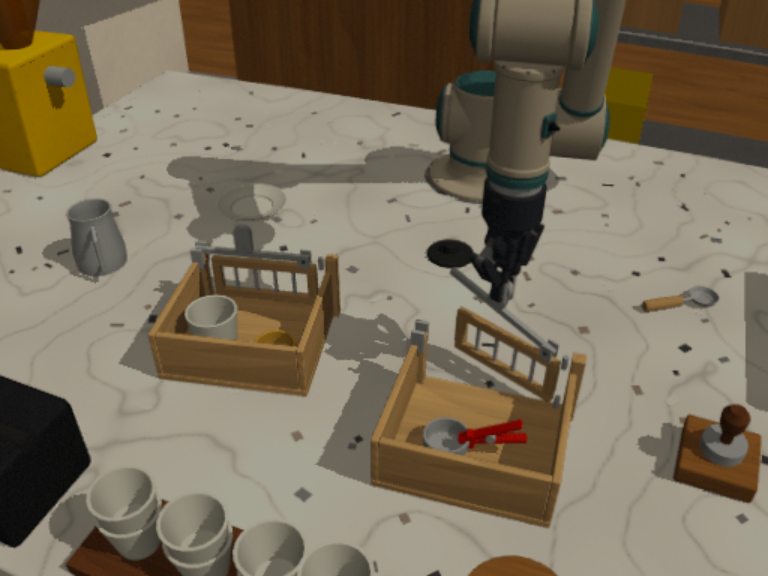

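The gate follows, open about 27° with its free end at (460,330), and forces are low. I'll finish the swing.

>>> play_rows(steps=[[1,0.0,-0.18,-0.01,0.5],[1,0.0,-0.19,0.0,0.5],[1,0.0,-0.19,0.0,0.5],[1,0.0,-0.18,-0.01,0.5],[1,0.0,-0.19,0.0,0.5],[1,0.0,-0.19,-0.01,0.5],[1,0.0,-0.19,0.0,0.5],[1,0.0,-0.18,-0.01,0.5],[1,0.0,-0.19,0.0,0.5],[1,0.0,-0.19,-0.01,0.5],[1,0.0,-0.19,0.0,0.5]])

```text
clock: 8.7
position: [0.5309, 0.2165, 0.2144]
ee_rot: [0.209, 0.676, 0.208, -0.675]
contact_force: [0.8, 3.5, -5.5]
width: 0.0095
```

>>> play_rows(steps=[[1,0.0,-0.18,-0.01,0.5],[1,0.0,-0.19,0.0,0.5],[1,0.0,-0.19,-0.01,0.5],[1,0.0,-0.19,0.0,0.5],[1,0.0,-0.18,-0.01,0.5],[1,0.0,-0.19,0.0,0.5],[1,0.0,-0.19,-0.01,0.5],[1,0.0,-0.12,0.0,0.33],[1,0.0,-0.12,0.0,0.33],[1,0.0,0.0,0.0,0.0],[1,0.0,0.0,0.0,0.0],[1,0.0,0.0,0.0,0.0]])

```text
clock: 9.9
position: [0.5135, 0.2592, 0.2144]
ee_rot: [0.058, 0.705, 0.058, -0.704]
contact_force: [0.1, 3.7, -3.7]
width: 0.0092
```

Run:
```python
from h import *
shot("scene","s5")
s=manip.get_state();p=np.array(s["position"]);f=phi_now();print(s["clock"],p,np.degrees(f),s["width"],s["contact_force"],s["moment"],s["qpos"])
for r in manip.mark_of("scene","pen_lever")[:2]: print(r["conf"],w("scene",r["location"]).round(4))
```

```text
9.95 [0.5135026  0.25922395 0.21440752] -80.56237338932183 0.009760863441020378 [-0.77518482  3.92913134 -3.83514505] [0.5648813  0.34605567 0.4056168 ] [3.46402678e-01 3.38960142e-01 1.64491744e+00 3.12577077e-04
 1.15703668e+00 1.75235590e+00]
0.87 [0.512  0.2562 0.1519]
```

View pics/s5.png

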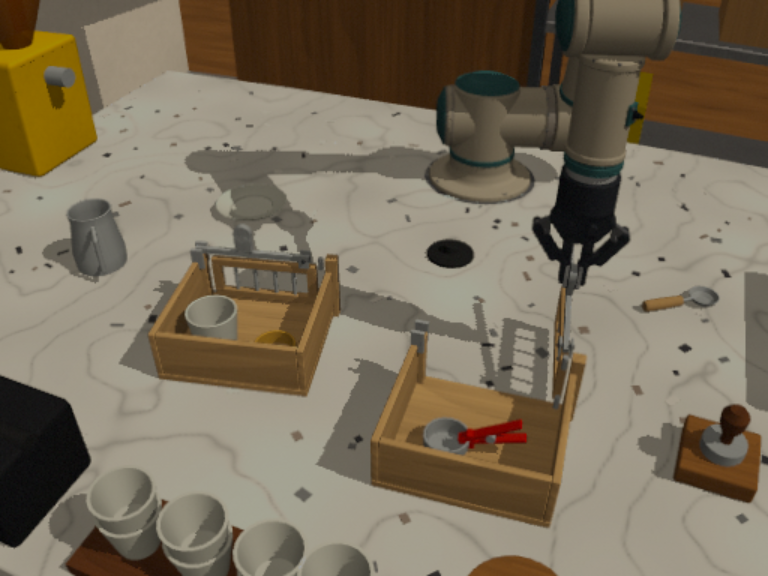

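The gate stands about square to the front: post at (575,370), free end toward the robot. I'll lower the bar along its arc, open the fingers and retreat straight up.

>>> play_rows(steps=[[1,0.1,0,0.06,0],[1,0.1,0,0.06,0],[1,0.1,0,0.06,0],[1,0.1,0,0.05,0],[1,0.1,0,0.05,0],[1,0.1,0,0.04,0],[1,0.1,0,0.04,0],[1,0.05,0,0.02,0],[1,0,0,0,0],[1,0,0,0,0],[0.6,0,0,0,0],[0.6,0,0,0,0],[0,0,0,0,0],[0,0,0,0,0],[0,0,0,0,0],[0,0,0,0,0],[0,0,0,0,0],[0,0,0,0,0]])

```text
clock: 11.8
position: [0.5021, 0.2573, 0.1917]
ee_rot: [0.058, 0.705, 0.058, -0.705]
contact_force: [-0.8, -0.5, -0.1]
width: 0.0855
```

Run:
```python
from h import *
shot("scene","s6")
s=manip.get_state();print(s["clock"],s["position"],s["width"],s["contact_force"])
for r in manip.mark_of("scene","pen_lever")[:2]: print(r["conf"],w("scene",r["location"]).round(4))
```

```text
11.85 [0.5020727  0.25729475 0.1916747 ] 0.08534432046400414 [-0.25109436 -0.26111263  0.4132254 ]
0.77 [0.499  0.2551 0.1333]
```

View pics/s6.png

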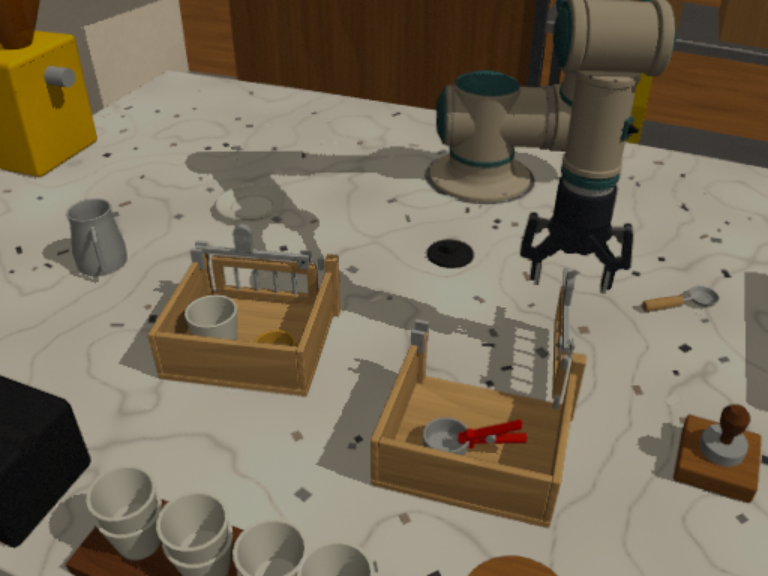

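The fingers are open on both sides of the lever at (570,285), with no contact force, and the lever is down at about z = 0.133. I'll go straight up.

>>> play_rows(steps=[[0,-0.3,0,0,0],[0,-0.6,0,0,0],[0,-0.9,0,0,0],[0,-0.9,0,0,0],[0,-0.9,0,0,0],[0,-0.6,0,0,0],[0,0,0,0,0],[0,0,0,0,0],[0,0,0,0,0],[0,0,0,0,0]])

```text
clock: 12.9
position: [0.5016, 0.2571, 0.3163]
ee_rot: [-0.058, -0.704, -0.058, 0.706]
contact_force: [0.1, 0.2, -0.0]
width: 0.0853
```

Run:
```python
from h import *
s=manip.get_state();print(s["clock"],s["position"],s["contact_force"],abs(np.array(s["qd"])).max())
for c in("scene","top"):
    shot(c,c+"7")
    for q in("pen_lever","pen_hinge","other_lever"):
        for r in manip.mark_of(c,q)[:2]: print(c,q,round(r["conf"],2),w(c,r["location"]).round(4))
```

```text
12.9 [0.5015502  0.25708833 0.31627901] [ 0.12209984  0.19821951 -0.03815117] 0.0030007183880042146
scene pen_lever 0.62 [0.5027 0.255  0.1315]
scene pen_hinge 0.71 [0.615  0.2814 0.1354]
scene other_lever 0.61 [ 0.5601 -0.2281  0.1362]
top pen_lever 0.6 [0.5013 0.2571 0.1393]
top pen_hinge 0.6 [0.6186 0.2745 0.1329]
top other_lever 0.78 [ 0.558  -0.2291  0.1367]
```

View pics/scene7.png

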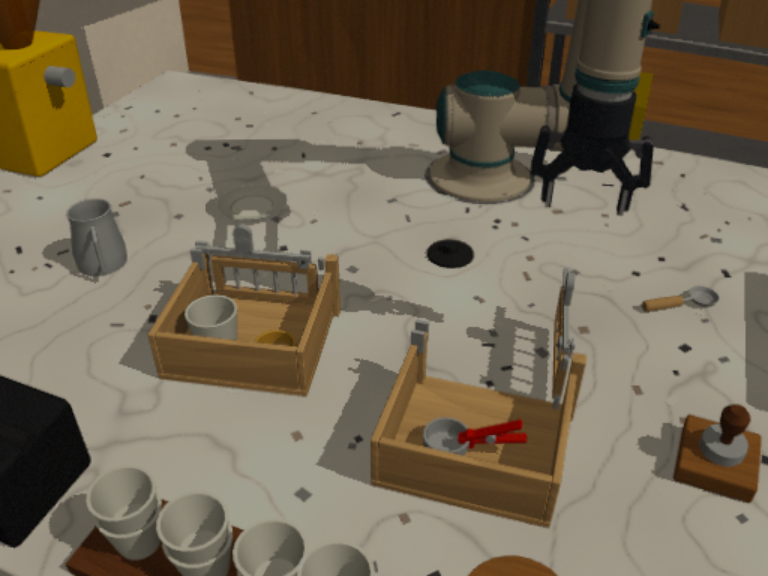

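View pics/top7.png

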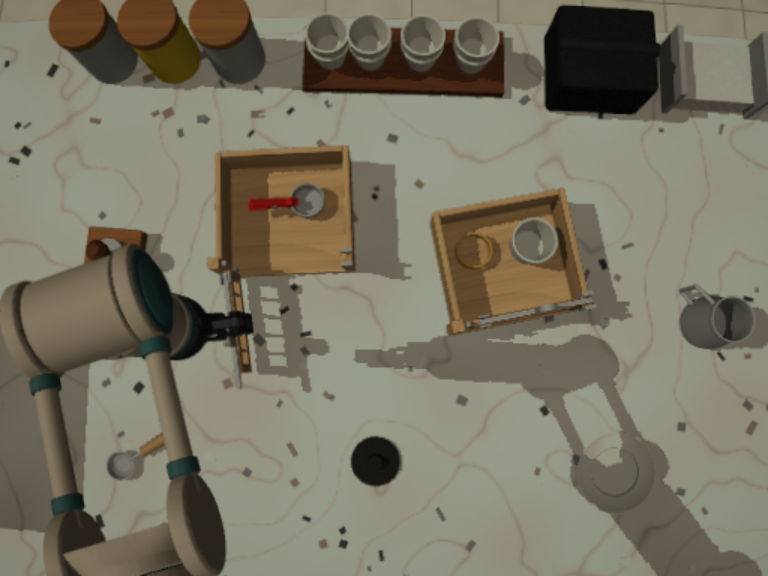

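The gate is about 80–85° open and the other pen is unchanged. The two lever-height readings differ (0.1315 and 0.139), so I'll check with depth that the bar is level.

Run:
```python
from h import *
im,d=manip.get_image("scene");P=cloud("scene",d);x,y,z=P[...,0],P[...,1],P[...,2]
m=(x>.4)&(x<.62)&(abs(y-.26)<.04)&(z>.03)&(z<.2);Q=P[m]
for x0 in np.arange(.43,.62,.01):
    k=Q[abs(Q[:,0]-x0)<.005]
    if len(k): print("%.3f n%d zmax %.4f y %.4f"%(x0,len(k),k[:,2].max(),np.median(k[k[:,2]>.09][:,1]) if (k[:,2]>.09).any() else 0))
```

```text
0.430 n10 zmax 0.1104 y 0.2441
0.440 n10 zmax 0.1085 y 0.2440
0.450 n16 zmax 0.1082 y 0.2449
0.460 n40 zmax 0.1079 y 0.2469
0.470 n14 zmax 0.1077 y 0.2483
0.480 n17 zmax 0.1006 y 0.2494
0.490 n21 zmax 0.1508 y 0.2511
0.500 n34 zmax 0.1530 y 0.2536
0.510 n105 zmax 0.1536 y 0.2588
0.520 n50 zmax 0.1437 y 0.2598
0.530 n24 zmax 0.1095 y 0.2604
0.540 n28 zmax 0.1089 y 0.2641
0.550 n29 zmax 0.1087 y 0.2649
0.560 n24 zmax 0.1099 y 0.2672
0.570 n26 zmax 0.1095 y 0.2693
0.580 n20 zmax 0.1086 y 0.2717
0.590 n42 zmax 0.1129 y 0.2731
0.600 n95 zmax 0.1136 y 0.2747
0.610 n136 zmax 0.1084 y 0.2931
```

Depth shows the bar level: its top is at about 0.109 along the whole length and the lever top is at 0.153. Handing in.

```bash
python3 -c "
from rig import manip
print(manip.sign_off())"
```

```text
the job is handed in; nothing more can be done
None
```

I opened the pen holding the clamped sieve basket and handed the job in at about 13 s of the 42 s allowed. No verdict is reported. I gripped its thumb lever, lifted it about 24 mm along its arc, and swung the gate about 85° towards the robot. Then I lowered the bar, let go and retreated straight up.

- **Gate:** it stands roughly 80–85° open, going by the commanded turn, the lever position and depth. Two pictures after the retreat show it in the same place.
- **Latch bar:** it is level, with its top at about 0.109 m along its whole length and the lever top at 0.153 m.
- **Robot:** it stands clear of everything, with contact force near 0.
- **Other pen:** its lever is where it was at the start, within the network's few-millimetre noise, and its gate is still shut.
- **Disagreement:** the two cameras' network readings of the opened lever's height differed, 0.132 m against 0.139 m. Depth settled it as down.

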